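Send water to the yellow line

ROBOT

A 6-joint arm with a two-finger parallel gripper is mounted at the origin on the work surface. World frame = base frame: x ahead of the robot, y to its left, z up, the work surface at z = 0. Lengths are in m, angles in rad, forces in N, time in s.
With the tool pointing down it reaches from about 0.25 to 0.775 m from the base axis. Payload 8.9 kg.
Tool frame: the origin (TCP) lies between the finger pads; the fingertips stand 14 mm ahead of it and the grasp point (between the pads) lies 5 mm behind it; z points along the fingers, y is the direction in which the jaws open and shut (so a half turn about z gives the same grasp; the last joint's range is limited). The gripper opens to 85 mm and grips with 20 to 120 N. Pads are 22 mm wide; open, the fingers measure 114 mm over their backs; the gripper's body (76 mm by 85 mm) begins 54 mm behind the grasp point. The pads swing forward as they close: fully open they stand 13 mm farther back than shut.
Start: joints at [-1.364, 0.291, -0.153, 1.127, 0, 1.431], TCP at [0.178, -0.494, 0.245] pointing down, gripper open.
Joint ranges: [-2.52, 2.52], [-0.91, 1.74], [-1.3, 1.37], [-1.96, 2.02], [-1.52, 1.47], [-3.14, 3.14]. Speed limits (rad/s): [2.22, 2.22, 2.79, 3.14, 3.14, 3.14].

INTERFACE

Orientations are given as [roll, pitch, yaw] about the fixed x, y, z axes, in that order (R = Rz(yaw) Ry(pitch) Rx(roll)).
In Python, from plant import read_state, snapshot, get_calibration, r gives the robot as it stands.
- The arm moves only by the tool send_rows, never from a script. Its argument "series" is a list of rows, each an object with "linear": the shift along the world's x, y, z normalised to -1 to 1, where 1 is 0.2 m, a list of three; "rotation": the turn, a rotation vector about the world's x, y, z normalised to -1 to 1, where 1 is pi rad, a list of three; "gripper": the gripper command: -1 is shut, 1 is fully open, values between are in proportion. In form: [{"linear": [tx, ty, tz], "rotation": [wx, wy, wz], "gripper": gripper}, ...]. A call has 1 to 5 rows; each row is the pose to reach, as a shift and turn from the pose commanded when the call began, turning the shorter way round; what a row does not reach only later rows make up. A row lasts 1/12 s, in which the tool goes at most 41.7 mm and 7.16 degrees, less where a joint would pass 70% of its speed; a pose out of reach is approached as far as the arm can. A call with a number of a shift or a turn outside -1 to 1 is refused whole. A call with a gripper value outside its range is refused whole. The fingers move at their own pace and stop on an object; the grip force is fixed at half the most. Time passes only in rows, so rows that repeat a pose let the fingers close. It gives the time, the measured TCP pose, the force and the opening at its end, in the units of the state.
- read_state(): the state, without advancing time (a new reading comes with each control period).
- snapshot(name): name is "side" or "top" or "wrist"; returns the picture (400x640x3 uint8, red, green, blue); there is no depth.
- get_calibration(name): a dict with "fx", "fy", "cx", "cy" (pixels), "xyz" and "orientation" of the camera in the world; the wrist camera has in their place "tool_from_camera" (4x4, takes a point from camera to tool coordinates, whose origin is the TCP and whose axes are the flange's). Camera axes: x right, y down, z forward; pixel columns grow to the right and rows downward; lengths in m; the calibration is good to about 2 mm. A picture is of the moment at which its call begins: read the wrist's pose just before it. get_calibration takes no time and is no camera call.
- r.close_job(): hands the job in, once; it reports no verdict.
The state is a dict: "time": time; "qpos": joint angles; "joint_vel": joint speeds; "tau": joint torques, N m; "ee_pos": TCP position; "tool_rot": TCP orientation; "force": force on the tool from outside, world axes, zero at the start; "ft_torque": the same for the moment, N m; "gripper_width": finger opening in m.
Only numpy, scipy, OpenCV 4.12 (cv2) and the standard library are available. Lean on these libraries where they do the work, as an engineer would, in place of code of your own. Each camera call takes 0.05 s, during which the arm holds its last target. There are 200 camera calls.

TASK

Water the yellow line: push the red selector pointer round with a fingertip until it points squarely at the outlet with the yellow cap, and only then push the blue lever of the main valve round until it is fully open. Do not lift the pointer off its spindle, and leave the potted flowers and the label cup beside them where they stand.

Things in the scene. Friction and masses are not known exactly. Their poses are not given: they have to be found in the camera images.
- manifold: Irrigation selector fixed to the bench: round grey base 190 mm across, its top at 35 mm above the bench. Origin at bench level on the selector's vertical axis. Four outlets lie 135 mm from the axis at -1.2, -0.5, +0.5 and +1.2 rad about z from its x axis.
- selector (a joint): Turning angle of the red pointer about the vertical axis through the selector's origin, rad: 0 along the selector's x axis, growing anticlockwise seen from above, stops at -1.75 and +1.75. Stiff (about 0.18 N m), stays where it is left.
- pointer (a joint): How far the pointer is lifted off its spindle, m: 0 seated (it must stay seated), up to 0.04. It is only a snug push fit (about 5 N holds it down).
- pointer_aim (a point): The spot the red pointer points at: on its centre line, 135 mm from the axis and 66 mm above the bench, 28 mm beyond its nose. The pointer is a straight red bar 14 mm wide with a white line on top, from a hub 40 mm across (its top at 83 mm, brass spindle to 88 mm) out to about 107 mm from the axis; underside 56 mm, top 76 mm above the bench. Bare base lies below it, free to be swept by a finger beside the bar.
- tag_yellow: The outlet with the yellow cap: upright yellow round cap 38 mm across, top at 47 mm, with a thin yellow plant stake in its middle up to 92 mm. Fixed in one of the selector's four outlet places (which one varies). Origin on its axis at bench level, 135 mm from the selector's axis.
- tag_white: The outlet with the white cap: upright white round cap 38 mm across, top at 47 mm, with a thin white plant stake in its middle up to 92 mm. Fixed in one of the selector's four outlet places (which one varies). Origin on its axis at bench level, 135 mm from the selector's axis.
- tag_blue: The outlet with the blue cap: upright blue round cap 38 mm across, top at 47 mm, with a thin blue plant stake in its middle up to 92 mm. Fixed in one of the selector's four outlet places (which one varies). Origin on its axis at bench level, 135 mm from the selector's axis.
- tag_green: The outlet with the green cap: upright green round cap 38 mm across, top at 47 mm, with a thin green plant stake in its middle up to 92 mm. Fixed in one of the selector's four outlet places (which one varies). Origin on its axis at bench level, 135 mm from the selector's axis.
- valve: Main shut-off valve fixed to the bench: brass body 46 mm thick on a horizontal copper pipe (24 mm thick, top at 57 mm, brass body's top at 68 mm) that runs 100 mm either way along its y axis and then down into the bench. Origin at bench level below the vertical axis of the lever.
- valve_lever (a joint): Angle of the blue valve lever, rad: 0 shut (across the pipe, along the valve's +x axis), growing clockwise seen from above to 1.571 fully open against its stop (along the pipe, to the valve's -y side). Stiff (about 0.18 N m), stays where it is left.
- lever_end (a point): Middle of the free end of the blue valve lever, 125 mm from its vertical axis and 93 mm above the bench. The lever is a straight blue bar 16 mm wide, underside 84 mm, top 102 mm above the bench.
- pot_a: Potted flower in a terracotta pot 62 mm across, 55 mm tall (115 mm with its pink flower), loose, close to the selector on its -x side. Origin under its centre.
- pot_b: Potted flower in a black pot 62 mm across, 55 mm tall (110 mm with its pink flower), loose, close to the valve on its -x side. Origin under its centre.
- pot_c: Potted flower in a white pot 62 mm across, 55 mm tall (115 mm with its flower), loose, near the selector on its +y side. Origin under its centre.
- label_cup: White cup 68 mm across, 80 mm tall, with yellow plant labels to 115 mm, loose, close to the valve on its -x side. Origin under its centre.
There are look-alikes about, which are no part of the job. What is meant by the tag_yellow is not black, and is the larger of those in its own colour.

How it is judged:
By the outcome, as a careful person would: the job done as asked, in the order asked, and still so for the second after the job is handed in, with the robot touching nothing.
It also fails if it takes over 51 s, if anything falls off the work surface, if the arm or the gripper's body presses on something with over 40 N, if the wrist force passes 120 N, or if a joint passes its speed limit or range.

## Working session

There is one attempt and no reset: what is moved stays moved. The work goes in short steps, Python scripts to look and compute and a tool call to move; the robot and the scene stay as the last step left them, time stands still between calls to the robot, and variables do not carry over. Pictures are saved under pics/ and viewed, about 8 in all and at most 12, crops included, and the job is handed in when it is done.

Besides the shell and the picture viewer there is one more tool, called after "Request:" as name(argument=value, ...), one argument or row to a line, values as JSON. send_rows: Moves the arm, as the interface text tells. Scaled input: -1 to 1 covers 0.2 m each way for a shift and pi rad each way for a turn. Its arguments: {"type":"object","properties":{"series":{"type":"array","items":{"type":"object","properties":{"linear":{"type":"array","items":{"type":"number","minimum":-1,"maximum":1}},"rotation":{"type":"array","items":{"type":"number","minimum":-1,"maximum":1}},"gripper":{"type":"number"}}}}},"required":["series"]}

```bash
mkdir -p pics; python3 - <<'E'
from plant import read_state, snapshot, get_calibration
import cv2
print(read_state())
for n in("top","side"):
    print(get_calibration(n)); cv2.imwrite(f"pics/{n}0.png",snapshot(n)[:,:,::-1])
print(get_calibration("wrist"))
E
```

```text
{'time': 0.0, 'qpos': array([-1.36431062e+00,  2.91277172e-01, -1.54111190e-01,  1.12665937e+00,
        2.46164104e-06,  1.43148637e+00]), 'joint_vel': array([ 0.00054145,  0.00031318,  0.00040473, -0.00026103, -0.00089537,
        0.00062511]), 'tau': array([-1.14205439e-03, -5.37140286e+01,  3.31371474e+01,  1.60106434e-02,
       -2.52711161e-04,  4.27103089e-06]), 'ee_pos': array([ 0.1778639 , -0.49353279,  0.24473953]), 'tool_rot': array([-3.14035371e+00, -1.76207998e-04,  3.45795554e-01]), 'force': array([ 0.38225542,  0.23140873, -0.36105782]), 'ft_torque': array([ 0.04579964, -0.02838559, -0.03308875]), 'gripper_width': 0.08562574677992547}
{'fx': 390.77226678787065, 'fy': 390.77226678787065, 'cx': 312.91783242565816, 'cy': 194.54127922839388, 'xyz': array([0.42384554, 0.0122354 , 0.92119706]), 'orientation': array([-2.97982624, -0.00380021, -1.56399201])}
{'fx': 380.293510459649, 'fy': 380.293510459649, 'cx': 317.59912539782107, 'cy': 198.2321291864514, 'xyz': array([0.29599904, 0.68592139, 0.49473965]), 'orientation': array([-2.08731955,  0.02219284, -2.77443038])}
{'fx': 281.313891968716, 'fy': 281.313891968716, 'cx': 317.0313897449038, 'cy': 195.93769815998965, 'tool_from_camera': array([[-6.18331098e-04, -9.51974908e-01, -3.06175427e-01,
         7.81261601e-02],
       [ 9.99999713e-01, -4.54508633e-04, -6.06352078e-04,
        -5.60219312e-04],
       [ 4.38072589e-04, -3.06175714e-01,  9.51974916e-01,
        -1.27454208e-01],
       [ 0.00000000e+00,  0.00000000e+00,  0.00000000e+00,
         1.00000000e+00]])}
```

View pics/top0.png

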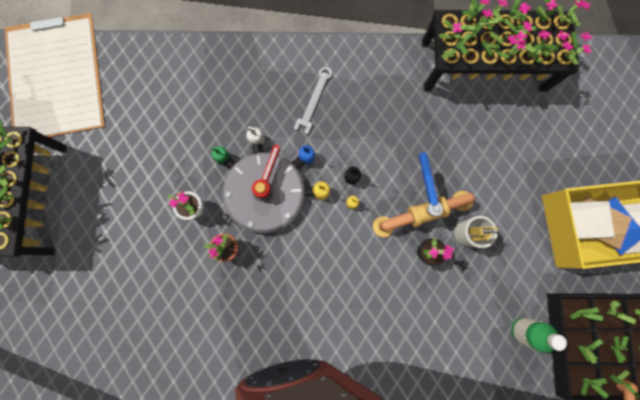

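View pics/side0.png

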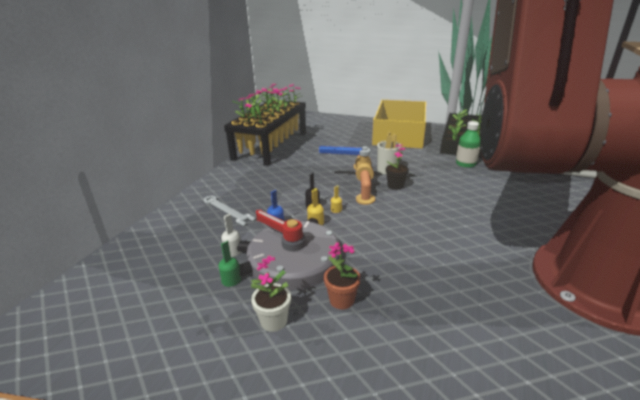

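```bash
cat > h.py <<'E'
import numpy as np, cv2
from scipy.spatial.transform import Rotation as R
from plant import read_state, snapshot, get_calibration
def pose(name):
    c=get_calibration(name)
    if name=="wrist":
        s=read_state(); T=np.eye(4); T[:3,:3]=R.from_euler('xyz',s['tool_rot']).as_matrix(); T[:3,3]=s['ee_pos']
        T=T@c['tool_from_camera']; return c,T[:3,:3],T[:3,3]
    return c,R.from_euler('xyz',c['orientation']).as_matrix(),np.array(c['xyz'])
def back(P,uv,z):
    c,M,t=P; d=M@np.array([(uv[0]-c['cx'])/c['fx'],(uv[1]-c['cy'])/c['fy'],1]); return (t+d*(z-t[2])/d[2]).round(4)
def proj(P,p):
    c,M,t=P; q=M.T@(np.array(p)-t); return np.array([c['cx']+c['fx']*q[0]/q[2],c['cy']+c['fy']*q[1]/q[2]]).round(1)
E
python3 - <<'E'
from h import *
im=cv2.imread('pics/top0.png'); P=pose('top')
for n,uv,z in [('hub',(261,188),.085),('nose',(276,148),.076),('yel',(321,191),.047),('yel2',(352,202),.04),('blue',(306,155),.047),('white',(254,136),.047),('green',(219,156),.047),('levpiv',(436,209),.1),('levend',(425,155),.1),('pipeL',(383,227),.04),('pipeR',(463,200),.04),('potA',(224,248),.055),('potC',(187,207),.055),('potB',(433,251),.055),('cup',(483,233),.08)]: print(n,back(P,uv,z))
cv2.imwrite('pics/c1.png',cv2.resize(im[110:280,160:400],None,fx=3.3,fy=3.3,interpolation=cv2.INTER_CUBIC))
cv2.imwrite('pics/c2.png',cv2.resize(im[130:280,360:510],None,fx=4,fy=4,interpolation=cv2.INTER_CUBIC))
E
```

```text
hub [0.5739 0.1229 0.085 ]
nose [0.6665 0.0932 0.076 ]
yel [ 0.5748 -0.0084  0.047 ]
yel2 [ 0.5511 -0.0793  0.04  ]
blue [0.6587 0.0265 0.047 ]
white [0.7032 0.1476 0.047 ]
green [0.6548 0.2267 0.047 ]
levpiv [ 0.5288 -0.251   0.1   ]
levend [ 0.6465 -0.2323  0.1   ]
pipeL [ 0.4947 -0.1487  0.04  ]
pipeR [ 0.5576 -0.3329  0.04  ]
potA [0.4449 0.2043 0.055 ]
potC [0.535  0.2907 0.055 ]
potB [ 0.4415 -0.2547  0.055 ]
cup [ 0.4801 -0.3563  0.08  ]
```

View pics/c1.png

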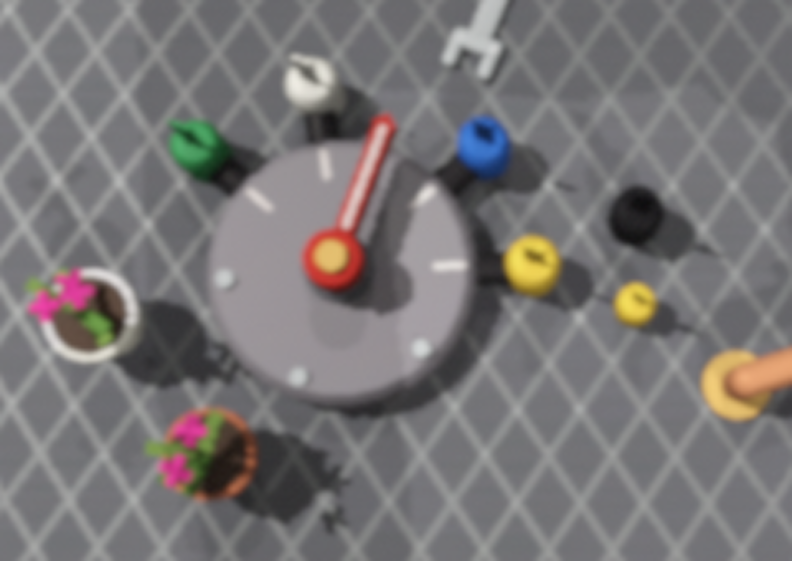

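View pics/c2.png

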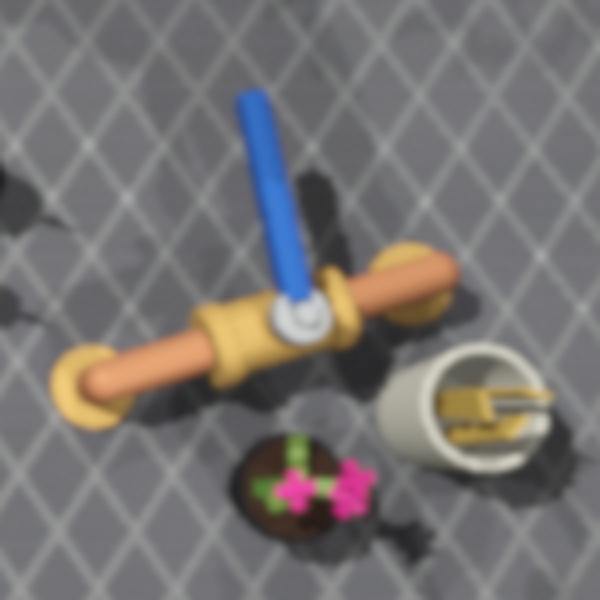

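The tag candidates are large yellow cap, top px (321,190), joined by a stub to the selector; small yellow cap (352,202), loose beyond; and black (352,175). The large attached one is tag_yellow. It's in the -1.2 place, since the order clockwise is green, white, blue, yellow. The pointer nose is at (276,148) and the lever runs from (436,209) to (425,155).

```bash
python3 - <<'E'
from h import *
from scipy.optimize import least_squares
P=pose('top'); o=np.array([160,110]); 
uv={-1.2:(532,265),-.5:(483,146),.5:(310,84),1.2:(198,148)}
B={a:back(P,np.array(p)/3.3+o,.045)[:2] for a,p in uv.items()}
hub=back(P,np.array((332,257))/3.3+o,.085)[:2]
f=lambda x:np.concatenate([x[:2]+.135*np.array([np.cos(x[2]+a),np.sin(x[2]+a)])-b for a,b in B.items()]+[x[:2]-hub])
s=least_squares(f,[.57,.12,-.33]); x=s.x; print('selector',x,'res mm',(s.fun*1e3).round(1))
n=back(P,np.array((385,119))/3.3+o,.074)[:2]; d=n-x[:2]; print('nose',n,np.hypot(*d),'bearing',np.arctan2(d[1],d[0]))
print('yellow bearing',x[2]-1.2)
o=np.array([360,130]); pv=back(P,np.array((302,316))/4+o,.105); e=back(P,np.array((253,97))/4+o,.102); d=e-pv
print(pv,e,np.hypot(*d[:2]),np.arctan2(d[1],d[0]))
a=back(P,np.array((100,382))/4+o,.055);b=back(P,np.array((445,270))/4+o,.055);print('pipe',a,b,np.arctan2(*(b-a)[1::-1]))
E
```

```text
selector [ 0.57182435  0.12469297 -0.33404576] res mm [-0.  -1.3  1.4 -1.  -0.2 -1.1  1.2  2.5 -2.4  0.9]
nose [0.6716 0.092 ] 0.10499528737288691 bearing -0.31664027556990465
yellow bearing -1.5340457590487693
[ 0.5281 -0.2483  0.105 ] [ 0.6476 -0.228   0.102 ] 0.12121196310595743 0.1682681573270682
pipe [ 0.4968 -0.1505  0.055 ] [ 0.5611 -0.3459  0.055 ] -1.2528889510172188
```

Request:
send_rows(
  series=[
    {"linear":[0.5,0.9,0],"rotation":[0,0,0.19],"gripper":-1},
    {"linear":[0.5,0.9,0],"rotation":[0,0,0.19],"gripper":-1},
    {"linear":[0.5,0.9,0],"rotation":[0,0,0.19],"gripper":-1},
    {"linear":[0.5,0.9,0],"rotation":[0,0,0.19],"gripper":-1},
    {"linear":[0.5,0.9,0],"rotation":[0,0,0.19],"gripper":-1},
  ],
)

```text
time: 0.52
ee_pos: [0.2782, -0.3118, 0.245]
tool_rot: [-3.141, -0.0, 0.949]
force: [1.7, -0.5, 0.3]
gripper_width: 0.0255
```

Request:
send_rows(
  series=[
    {"linear":[0.6,0.74,0],"rotation":[0,0,0.195],"gripper":-1},
    {"linear":[0.6,0.74,0],"rotation":[0,0,0.195],"gripper":-1},
    {"linear":[0.6,0.74,0],"rotation":[0,0,0.195],"gripper":-1},
    {"linear":[0.6,0.74,0],"rotation":[0,0,0.195],"gripper":-1},
    {"linear":[0.6,0.74,0],"rotation":[0,0,0.195],"gripper":-1},
  ],
)

```text
time: 0.93
ee_pos: [0.3994, -0.1628, 0.2453]
tool_rot: [3.141, -0.001, 1.564]
force: [-0.4, 0.3, 0.2]
gripper_width: 0.0002
```

Request:
send_rows(
  series=[
    {"linear":[0.6,0.74,0],"rotation":[0,0,0.195],"gripper":-1},
    {"linear":[0.6,0.74,0],"rotation":[0,0,0.195],"gripper":-1},
    {"linear":[0.6,0.74,0],"rotation":[0,0,0.195],"gripper":-1},
    {"linear":[0.6,0.74,0],"rotation":[0,0,0.195],"gripper":-1},
    {"linear":[0.6,0.74,0],"rotation":[0,0,0.195],"gripper":-1},
  ],
)

```text
time: 1.35
ee_pos: [0.5197, -0.0146, 0.2449]
tool_rot: [3.141, -0.001, 2.176]
force: [-1.0, -0.0, -0.0]
gripper_width: 0.0003
```

Request:
send_rows(
  series=[
    {"linear":[0.6,0.74,-0.4],"rotation":[0,0,0.195],"gripper":-1},
    {"linear":[0.6,0.74,-0.4],"rotation":[0,0,0.195],"gripper":-1},
    {"linear":[0.6,0.74,-0.4],"rotation":[0,0,0.195],"gripper":-1},
    {"linear":[0.6,0.74,-0.4],"rotation":[0,0,0.195],"gripper":-1},
    {"linear":[0.6,0.74,-0.4],"rotation":[0,0,0.195],"gripper":-1},
  ],
)

```text
time: 1.77
ee_pos: [0.6386, 0.1319, 0.1639]
tool_rot: [-3.141, -0.001, 2.787]
force: [0.5, -1.2, 0.8]
gripper_width: -0.0001
```

Request:
send_rows(
  series=[
    {"linear":[0.09,0.01,0],"rotation":[0,0,0.012],"gripper":-1},
    {"linear":[0.09,0.01,0],"rotation":[0,0,0.012],"gripper":-1},
  ],
)

```text
time: 1.93
ee_pos: [0.6575, 0.134, 0.1628]
tool_rot: [-3.141, -0.001, 2.823]
force: [-1.6, -0.3, 0.3]
gripper_width: -0.0
```

```bash
python3 - <<'E'
from h import *
s=read_state(); print(s['ee_pos'],s['tool_rot'],s['qpos'].round(2))
P=pose('wrist'); cv2.imwrite('pics/w1.png',snapshot('wrist')[:,:,::-1])
p=s['ee_pos']
for q in [(.5718,.1247,.088),(.6716,.092,.076),(.5768,-.0102,.047),(p[0],p[1],p[2]-.014)]: print(q,proj(P,q))
E
```

```text
[0.6575354  0.13398706 0.16281675] [-3.14104590e+00 -1.33882639e-03  2.82316975e+00] [0.09 0.62 0.15 1.1  0.   0.41]
(0.5718, 0.1247, 0.088) [264.6 106.6]
(0.6716, 0.092, 0.076) [274.6 237.7]
(0.5768, -0.0102, 0.047) [131.5 162.9]
(np.float64(0.6575353992170916), np.float64(0.13398705600509195), np.float64(0.1488167488760999)) [316.6 252.6]
```

View pics/w1.png

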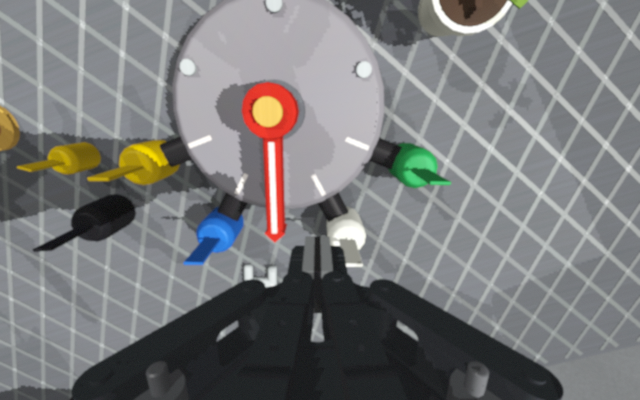

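The wrist view shows the spindle at (267,112), the nose at (275,240), and the yellow cap with its tick at (200,141). The fingertips at (317,240) are clear beside the bar, so I'll lower.

Request:
send_rows(
  series=[
    {"linear":[-0.03,0,-0.15],"rotation":[0,0,0],"gripper":-1},
    {"linear":[-0.03,0,-0.3],"rotation":[0,0,0],"gripper":-1},
    {"linear":[-0.03,0,-0.42],"rotation":[0,0,0],"gripper":-1},
    {"linear":[-0.03,0,-0.515],"rotation":[0,0,0],"gripper":-1},
    {"linear":[-0.03,0,-0.515],"rotation":[0,0,0],"gripper":-1},
  ],
)

```text
time: 2.4
ee_pos: [0.6464, 0.131, 0.0586]
tool_rot: [-3.139, -0.006, 2.816]
force: [-1.0, 0.6, -0.7]
gripper_width: 0.0001
```

```bash
python3 - <<'E'
from h import *
s=read_state(); p=s['ee_pos']; print(p,s['force'])
C=np.array([.5718,.1247]); off=.0165
# finger poses for pointer bearing b; contact half-sum off, radius .078 ; tool yaw = b+pi
b=-.317
u=lambda b:np.array([np.cos(b),np.sin(b)]); n=lambda b:np.array([-np.sin(b),np.cos(b)])
for b in np.linspace(-.317,-1.5,11): 
    q=C+.078*u(b)+off*n(b); print(round(b,3),q.round(4),'d/0.2',((q-p[:2])/.2).round(3),'yaw',round(b+np.pi,3))
E
```

```text
[0.64639471 0.13104385 0.05857352] [-1.03219971  0.5738137  -0.72286133]
-0.317 [0.6511 0.1161] d/0.2 [ 0.023 -0.075] yaw 2.825
-0.435 [0.6495 0.1068] d/0.2 [ 0.015 -0.121] yaw 2.706
-0.554 [0.6468 0.0977] d/0.2 [ 0.002 -0.167] yaw 2.588
-0.672 [0.6431 0.0891] d/0.2 [-0.016 -0.21 ] yaw 2.47
-0.79 [0.6384 0.0809] d/0.2 [-0.04  -0.251] yaw 2.351
-0.909 [0.6328 0.0733] d/0.2 [-0.068 -0.289] yaw 2.233
-1.027 [0.6263 0.0665] d/0.2 [-0.101 -0.323] yaw 2.115
-1.145 [0.619  0.0605] d/0.2 [-0.137 -0.353] yaw 1.996
-1.263 [0.6111 0.0553] d/0.2 [-0.176 -0.378] yaw 1.878
-1.382 [0.6027 0.0512] d/0.2 [-0.219 -0.399] yaw 1.76
-1.5 [0.5938 0.0481] d/0.2 [-0.263 -0.415] yaw 1.642
```

Request:
send_rows(
  series=[
    {"linear":[0.02,-0.075,0],"rotation":[0,0,0],"gripper":-1},
    {"linear":[0.015,-0.12,0],"rotation":[0,0,-0.036],"gripper":-1},
    {"linear":[0.0,-0.167,0],"rotation":[0,0,-0.073],"gripper":-1},
    {"linear":[-0.016,-0.21,0],"rotation":[0,0,-0.11],"gripper":-1},
    {"linear":[-0.04,-0.25,0],"rotation":[0,0,-0.148],"gripper":-1},
  ],
)

```text
time: 2.82
ee_pos: [0.6434, 0.081, 0.0645]
tool_rot: [3.139, 0.002, 2.346]
force: [1.1, 1.1, -2.1]
gripper_width: -0.0002
```

Request:
send_rows(
  series=[
    {"linear":[-0.014,-0.02,0],"rotation":[0,0,-0.019],"gripper":-1},
    {"linear":[-0.028,-0.038,0],"rotation":[0,0,-0.038],"gripper":-1},
    {"linear":[-0.044,-0.055,0],"rotation":[0,0,-0.056],"gripper":-1},
    {"linear":[-0.061,-0.072,0],"rotation":[0,0,-0.075],"gripper":-1},
    {"linear":[-0.061,-0.072,0],"rotation":[0,0,-0.075],"gripper":-1},
  ],
)

```text
time: 3.23
ee_pos: [0.6308, 0.0662, 0.0645]
tool_rot: [3.139, 0.002, 2.113]
force: [0.9, -1.2, 1.1]
gripper_width: -0.0002
```

```bash
cat > m.py <<'E'
from h import *
import sys
P=pose('top'); im=np.ascontiguousarray(snapshot('top')[:,:,::-1]); cv2.imwrite(f'pics/{sys.argv[1]}.png',cv2.resize(im[110:280,160:400],None,fx=3.3,fy=3.3,interpolation=cv2.INTER_CUBIC))
s=read_state(); print(s['ee_pos'],s['tool_rot'],s['force'])
E
python3 m.py t1
```

```text
[0.63072729 0.06652565 0.0643346 ] [3.13944081e+00 1.58346996e-03 2.11701255e+00] [ 0.96513582 -0.16993159 -0.50917322]
```

View pics/t1.png

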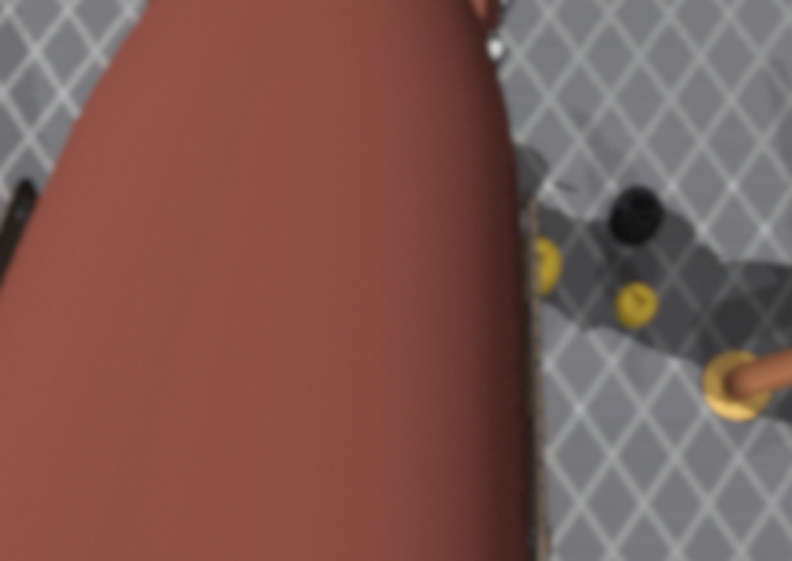

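The arm hides the selector from above, so I'll use the wrist view.

```bash
python3 - <<'E'
from h import *
P=pose('wrist'); im=snapshot('wrist')[:,:,::-1]; cv2.imwrite('pics/w2.png',im)
hsv=cv2.cvtColor(np.ascontiguousarray(im),cv2.COLOR_BGR2HSV)
m=(((hsv[...,0]<6)|(hsv[...,0]>174))&(hsv[...,1]>170)&(hsv[...,2]>90))
v,u=np.nonzero(m); w=np.array([back(P,(a,b),.076)[:2] for a,b in zip(u,v)])
r=w-[.5718,.1247]; print(len(u),w.min(0),w.max(0)); k=(np.hypot(*r.T)>.04)&(np.hypot(*r.T)<.115); print(k.sum(),np.median(np.arctan2(r[k,1],r[k,0])), np.hypot(*r[k].T).max())
print([proj(P,q) for q in[(.5718,.1247,.088),(.5768,-.0102,.047)]])
E
```

```text
7982 [0.5549 0.0505] [0.6162 0.1446]
1419 -0.9773428357076154 0.08405884843370148
[array([260.2, 102.1]), array([178. , 304.4])]
```

View pics/w2.png

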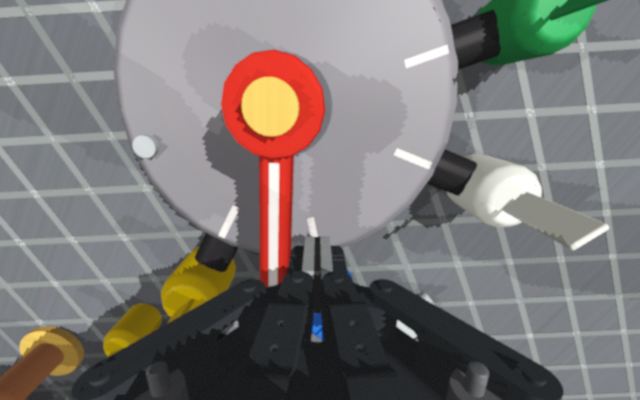

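```bash
python3 - <<'E'
from h import *
from scipy.optimize import least_squares
P=pose('wrist')
B={a:back(P,p,.035)[:2] for a,p in {-1.2:(228,222),-.5:(312,226),.5:(413,158),1.2:(427,57)}.items()}
f=lambda x:np.concatenate([x[:2]+x[3]*np.array([np.cos(x[2]+a),np.sin(x[2]+a)])-b for a,b in B.items()])
s=least_squares(f,[.57,.12,-.33,.08]); x=s.x; print(x,(s.fun*1e3).round(1)); print('spindle',back(P,(270,106),.088),'yellow b',x[2]-1.2)
a=back(P,(274,165),.076);b=back(P,(272.5,280),.076); print(a,b,'line bearing',np.arctan2(*(b-a)[1::-1]),'from spindle',np.arctan2(*(b-back(P,(270,106),.088))[1::-1]))
E
```

```text
[ 0.57501384  0.12654716 -0.33987291  0.0747403 ] [-0.8  2.3  2.2 -2.6 -0.8  0.1 -0.6  0.2]
spindle [0.5751 0.1256 0.088 ] yellow b -1.5398729084813025
[0.5861 0.1049 0.076 ] [0.6121 0.0557 0.076 ] line bearing -1.0846444789999243 from spindle -1.0839628282379858
```

Request:
send_rows(
  series=[
    {"linear":[-0.03,-0.026,-0.015],"rotation":[0,0,-0.031],"gripper":-1},
    {"linear":[-0.064,-0.05,-0.015],"rotation":[0,0,-0.063],"gripper":-1},
    {"linear":[-0.099,-0.07,-0.015],"rotation":[0,0,-0.095],"gripper":-1},
    {"linear":[-0.136,-0.086,-0.015],"rotation":[0,0,-0.126],"gripper":-1},
    {"linear":[-0.136,-0.086,-0.015],"rotation":[0,0,-0.126],"gripper":-1},
  ],
)

```text
time: 3.75
ee_pos: [0.6024, 0.05, 0.0602]
tool_rot: [3.141, 0.0, 1.719]
force: [1.2, 0.1, -0.7]
gripper_width: 0.0001
```

```bash
python3 - <<'E'
from h import *
s=read_state(); print(s['ee_pos'],s['tool_rot'],s['force'])
cv2.imwrite('pics/w3.png',cv2.resize(snapshot('wrist')[:310,60:460,::-1],None,fx=1.9,fy=1.9,interpolation=cv2.INTER_CUBIC))
E
```

```text
[0.60238083 0.049993   0.06022243] [3.14083718e+00 1.90074157e-04 1.71867441e+00] [ 1.17973905  0.10641455 -0.74659273]
```

View pics/w3.png

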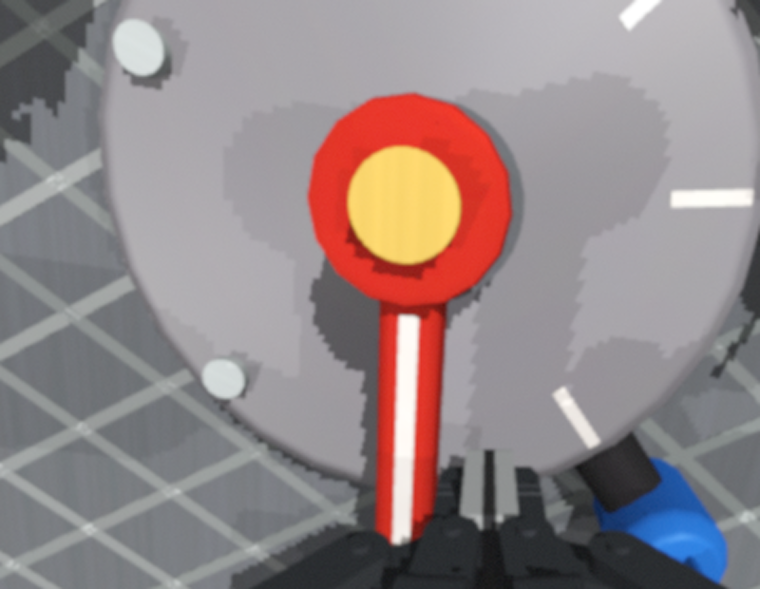

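```bash
python3 - <<'E'
from h import *
P=pose('wrist'); f=lambda p,z:back(P,np.array(p)/1.9+[60,0],z)
br=lambda a,b:np.arctan2(*(b-a)[1::-1])
a,b=f((409,317),.076),f((402,533),.076); c=f((404,204),.088)
print(c,'ptr',br(a,b),br(c,b))
for n,l in (('blue',((560,392),(593,442))),('white',((672,199),(752,197)))):
    p,q=f(l[0],.035),f(l[1],.035); m=(p+q)/2; print(n,'tick line',br(p,q),'from hub',br(c,m),np.hypot(*(m-c)[:2]))
E
```

```text
[0.5754 0.1253 0.088 ] ptr -1.4958898372931186 -1.4962297246526042
blue tick line -0.8350028272629042 from hub -0.827312091871088 0.07593925203740158
white tick line 0.1765463601338653 from hub 0.16851384056941504 0.07572260230604862
```

Request:
send_rows(
  series=[
    {"linear":[-0.007,-0.001,0],"rotation":[0,0,-0.006],"gripper":-1},
    {"linear":[-0.014,-0.002,0],"rotation":[0,0,-0.011],"gripper":-1},
    {"linear":[-0.014,-0.002,0],"rotation":[0,0,-0.011],"gripper":-1},
  ],
)

```text
time: 4.05
ee_pos: [0.6005, 0.0499, 0.0597]
tool_rot: [3.14, 0.001, 1.688]
force: [2.8, -1.1, 1.4]
gripper_width: -0.0002
```

```bash
python3 - <<'E'
from h import *
P=pose('wrist'); im=np.ascontiguousarray(snapshot('wrist')); 
# white line centroid by rows between the red
L=[]
for v in range(170,276,4):
    row=im[v,240:310].astype(int); w=np.where((row.min(1)>150)&(np.ptp(row,axis=1)<45))[0]
    rd=np.where((row[:,0]>120)&(row[:,1]<80))[0]
    if len(rd)>3:
        w=w[(w>rd.min())&(w<rd.max())]
        if len(w)>2: L.append((240+w.mean(),v))
L=np.array(L); k=np.polyfit(L[:,1],L[:,0],1); print(len(L),np.std(L[:,0]-np.polyval(k,L[:,1])))
a,b=[back(P,(np.polyval(k,v),v),.076) for v in(170,275)]
print('ptr',np.arctan2(*(b-a)[1::-1]),read_state()['ee_pos'])
E
```

```text
27 0.22565520854279833
ptr -1.5217559234711462 [0.60050231 0.04999466 0.05961828]
```

Request:
send_rows(
  series=[
    {"linear":[-0.005,0,0],"rotation":[0,0,-0.003],"gripper":-1},
    {"linear":[-0.005,0,0],"rotation":[0,0,-0.003],"gripper":-1},
    {"linear":[0.06,0,0],"rotation":[0,0,0],"gripper":-1},
    {"linear":[0.1,0,0],"rotation":[0,0,0],"gripper":-1},
    {"linear":[0.1,0,0.2],"rotation":[0,0,0],"gripper":-1},
  ],
)

```text
time: 4.52
ee_pos: [0.616, 0.0503, 0.0926]
tool_rot: [-3.13, -0.002, 1.687]
force: [-1.4, -0.4, 0.1]
gripper_width: -0.0002
```

Request:
send_rows(
  series=[
    {"linear":[0,0,0.45],"rotation":[0,0,0],"gripper":-1},
    {"linear":[0,0,0.45],"rotation":[0,0,0],"gripper":-1},
    {"linear":[0,0,0.45],"rotation":[0,0,0],"gripper":-1},
    {"linear":[0,0,0.45],"rotation":[0,0,0],"gripper":-1},
  ],
)

```text
time: 4.85
ee_pos: [0.6216, 0.0502, 0.1927]
tool_rot: [3.136, 0.001, 1.688]
force: [0.6, 1.0, -0.9]
gripper_width: -0.0002
```

```bash
python3 - <<'E'
from h import *
s=read_state(); print(s['ee_pos'],s['tool_rot'],s['force'])
cv2.imwrite('pics/w4.png',cv2.resize(snapshot('wrist')[:,60:460,::-1],None,fx=1.5,fy=1.5,interpolation=cv2.INTER_CUBIC))
E
```

```text
[0.62158845 0.05023499 0.19271376] [3.13627534e+00 5.79083399e-04 1.68751211e+00] [ 0.63905632  1.0380494  -0.89398658]
```

View pics/w4.png

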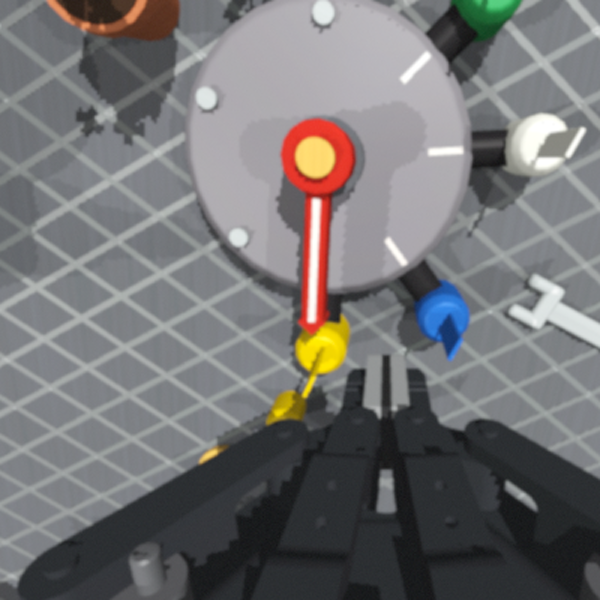

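```bash
python3 - <<'E'
from h import *
P=pose('wrist'); f=lambda p,z:back(P,np.array(p)/1.5+[60,0],z)
br=lambda a,b:np.arctan2(*(b-a)[1::-1])
a,b=f((317,200),.076),f((312.5,320),.076); c=f((315,157),.088)
print(c,'ptr',br(a,b),br(c,b),np.hypot(*(f((311.5,328),.073)-c)[:2]))
for n,p,z,o in(('yel',(321,344),.046,-1.2),('blueT',(396,251),.035,-.5),('whiteT',(446,151.5),.035,.5),('greenT',(415,68),.035,1.2)):
    q=f(p,z); print(n,q,'b',br(c,q),'yaw',br(c,q)-o,np.hypot(*(q-c)[:2]))
E
```

```text
[0.5745 0.1251 0.088 ] ptr -1.5432171143951559 -1.5414853519637597 0.10222157306557161
yel [ 5.803e-01 -1.000e-04  4.600e-02] b -1.524503545382459 yaw -0.32450354538245896 0.12533427304612252
blueT [0.625  0.0697 0.035 ] b -0.831635251694064 yaw -0.33163525169406405 0.07496272407003363
whiteT [0.6487 0.1372 0.035 ] b 0.1616498944030283 yaw -0.3383501055969717 0.07518011705231648
greenT [0.6226 0.182  0.035 ] b 0.8690122830186096 yaw -0.3309877169813904 0.0745065097827029
```

Pointer bearing is -1.54 and the outlet bearing is about -1.53, so they're aligned, and it's seated. Next is the lever.

Request:
send_rows(
  series=[
    {"linear":[-0.01,-0.4,0],"rotation":[0,0,0.172],"gripper":-1},
    {"linear":[-0.01,-0.4,0],"rotation":[0,0,0.172],"gripper":-1},
    {"linear":[-0.01,-0.4,0],"rotation":[0,0,0.172],"gripper":-1},
    {"linear":[-0.01,-0.4,0],"rotation":[0,0,0.172],"gripper":-1},
    {"linear":[-0.01,-0.4,0],"rotation":[0,0,0.172],"gripper":-1},
  ],
)

```text
time: 5.32
ee_pos: [0.6164, -0.0306, 0.187]
tool_rot: [-3.139, -0.003, 2.233]
force: [0.3, 0.1, -0.4]
gripper_width: 0.0001
```

Request:
send_rows(
  series=[
    {"linear":[-0.01,-0.4,0],"rotation":[0,0,0.172],"gripper":-1},
    {"linear":[-0.01,-0.4,0],"rotation":[0,0,0.172],"gripper":-1},
    {"linear":[-0.01,-0.4,0],"rotation":[0,0,0.172],"gripper":-1},
    {"linear":[-0.01,-0.4,0],"rotation":[0,0,0.172],"gripper":-1},
    {"linear":[-0.01,-0.4,0],"rotation":[0,0,0.172],"gripper":-1},
  ],
)

```text
time: 5.73
ee_pos: [0.6144, -0.1104, 0.1869]
tool_rot: [-3.141, -0.004, 2.774]
force: [0.3, 0.6, -0.3]
gripper_width: 0.0004
```

Request:
send_rows(
  series=[
    {"linear":[0,-0.38,0],"rotation":[0,0,0.172],"gripper":-1},
    {"linear":[0,-0.38,0],"rotation":[0,0,0.172],"gripper":-1},
    {"linear":[0,-0.38,0],"rotation":[0,0,0.172],"gripper":-1},
    {"linear":[0,-0.38,0],"rotation":[0,0,0.172],"gripper":-1},
    {"linear":[0,-0.38,0],"rotation":[0,0,0.172],"gripper":-1},
  ],
)

```text
time: 6.15
ee_pos: [0.6145, -0.1862, 0.1868]
tool_rot: [3.139, -0.003, -2.969]
force: [-0.4, -0.2, 0.1]
gripper_width: -0.0001
```

```bash
python3 - <<'E'
from h import *
s=read_state(); print(s['ee_pos'],s['tool_rot'],s['force'])
cv2.imwrite('pics/w5.png',snapshot('wrist')[:,:,::-1])
P=pose('wrist');print([proj(P,q) for q in[(.53,-.247,.105),(.65,-.227,.102)]])
E
```

```text
[ 0.61447159 -0.18620039  0.18675202] [ 3.13915789 -0.00334372 -2.96888478] [-0.40841047 -0.19089762  0.08127375]
[array([249.9,  83.3]), array([260.3, 240.3])]
```

View pics/w5.png

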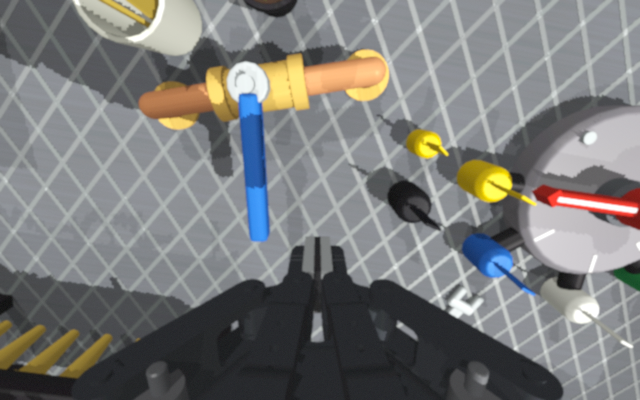

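The lever pivot is at (247,82) and its end at (259,240), as predicted; the finger is clear on its +y side.

Request:
send_rows(
  series=[
    {"linear":[0,0,-0.15],"rotation":[0,0,0],"gripper":-1},
    {"linear":[0,0,-0.3],"rotation":[0,0,0],"gripper":-1},
    {"linear":[0,0,-0.42],"rotation":[0,0,0],"gripper":-1},
    {"linear":[0,0,-0.475],"rotation":[0,0,0],"gripper":-1},
    {"linear":[0,0,-0.475],"rotation":[0,0,0],"gripper":-1},
  ],
)

```text
time: 6.62
ee_pos: [0.6132, -0.1847, 0.0904]
tool_rot: [3.138, -0.006, -2.976]
force: [-0.7, 0.4, 0.1]
gripper_width: 0.0003
```

```bash
python3 - <<'E'
from h import *
s=read_state(); p=s['ee_pos']; print(p,s['tool_rot'],s['force'])
C=np.array([.531,-.248]); prev=p[:2]
for b in [.168,.05,-.07,-.19,-.31,-.43,-.55,-.67,-.79,-.91,-1.03,-1.12,-1.2,-1.253,-1.28]:
    q=C+.095*np.array([np.cos(b),np.sin(b)])+.0228*np.array([-np.sin(b),np.cos(b)]); print(b,q.round(4),'d',((q-p[:2])/.2).round(3),'rot',round((b-.172)/np.pi,3))
E
```

```text
[ 0.61320034 -0.18469081  0.09040871] [ 3.13776052 -0.00579372 -2.97572368] [-0.65772716  0.40808603  0.11582172]
0.168 [ 0.6209 -0.2096] d [ 0.038 -0.125] rot -0.001
0.05 [ 0.6247 -0.2205] d [ 0.058 -0.179] rot -0.039
-0.07 [ 0.6274 -0.2319] d [ 0.071 -0.236] rot -0.077
-0.19 [ 0.6286 -0.2436] d [ 0.077 -0.294] rot -0.115
-0.31 [ 0.6284 -0.2553] d [ 0.076 -0.353] rot -0.153
-0.43 [ 0.6269 -0.2669] d [ 0.068 -0.411] rot -0.192
-0.55 [ 0.6239 -0.2782] d [ 0.054 -0.468] rot -0.23
-0.67 [ 0.6196 -0.2891] d [ 0.032 -0.522] rot -0.268
-0.79 [ 0.6141 -0.2994] d [ 0.004 -0.574] rot -0.306
-0.91 [ 0.6073 -0.309 ] d [-0.029 -0.622] rot -0.344
-1.03 [ 0.5995 -0.3177] d [-0.069 -0.665] rot -0.383
-1.12 [ 0.5929 -0.3236] d [-0.101 -0.694] rot -0.411
-1.2 [ 0.5867 -0.3283] d [-0.133 -0.718] rot -0.437
-1.253 [ 0.5823 -0.3311] d [-0.154 -0.732] rot -0.454
-1.28 [ 0.5801 -0.3325] d [-0.166 -0.739] rot -0.462
```

Request:
send_rows(
  series=[
    {"linear":[0.038,-0.125,0],"rotation":[0,0,0],"gripper":-1},
    {"linear":[0.058,-0.179,0],"rotation":[0,0,-0.038],"gripper":-1},
    {"linear":[0.071,-0.236,0],"rotation":[0,0,-0.077],"gripper":-1},
    {"linear":[0.077,-0.294,0],"rotation":[0,0,-0.115],"gripper":-1},
    {"linear":[0.076,-0.353,0],"rotation":[0,0,-0.153],"gripper":-1},
  ],
)

```text
time: 7.03
ee_pos: [0.632, -0.2567, 0.0955]
tool_rot: [3.141, 0.002, 2.822]
force: [2.1, 1.7, -0.9]
gripper_width: -0.0002
```

Request:
send_rows(
  series=[
    {"linear":[-0.008,-0.058,0],"rotation":[0,0,-0.038],"gripper":-1},
    {"linear":[-0.022,-0.115,0],"rotation":[0,0,-0.077],"gripper":-1},
    {"linear":[-0.044,-0.169,0],"rotation":[0,0,-0.115],"gripper":-1},
    {"linear":[-0.072,-0.221,0],"rotation":[0,0,-0.153],"gripper":-1},
    {"linear":[-0.072,-0.221,0],"rotation":[0,0,-0.153],"gripper":-1},
  ],
)

```text
time: 7.45
ee_pos: [0.6166, -0.3027, 0.0956]
tool_rot: [3.141, 0.002, 2.34]
force: [0.6, 0.6, 0.6]
gripper_width: -0.0002
```

Request:
send_rows(
  series=[
    {"linear":[-0.033,-0.048,0],"rotation":[0,0,-0.038],"gripper":-1},
    {"linear":[-0.073,-0.091,0],"rotation":[0,0,-0.077],"gripper":-1},
    {"linear":[-0.105,-0.12,0],"rotation":[0,0,-0.105],"gripper":-1},
    {"linear":[-0.121,-0.132,0],"rotation":[0,0,-0.119],"gripper":-1},
    {"linear":[-0.121,-0.132,0],"rotation":[0,0,-0.119],"gripper":-1},
  ],
)

```text
time: 7.87
ee_pos: [0.5926, -0.3275, 0.0954]
tool_rot: [3.141, 0.001, 1.974]
force: [-0.3, 0.1, -0.0]
gripper_width: -0.0001
```

```bash
cat > lev.py <<'E'
from h import *
s=read_state(); print(s['ee_pos'],s['tool_rot'],s['force'])
P=pose('wrist'); im=np.ascontiguousarray(snapshot('wrist')[:,:,::-1]); cv2.imwrite('pics/wl.png',im)
h=cv2.cvtColor(im,cv2.COLOR_BGR2HSV); m=((h[...,0]>100)&(h[...,0]<125)&(h[...,1]>150)&(h[...,2]>60)).astype(np.uint8)
n,l,st,_=cv2.connectedComponentsWithStats(m); 
for i in range(1,n):
    if st[i,4]>150:
        v,u=np.nonzero(l==i); w=np.array([back(P,q,.102)[:2] for q in zip(u,v)],np.float32); d=cv2.fitLine(w,cv2.DIST_L2,0,.01,.01).ravel()
        print(st[i],'line bearing',np.arctan2(d[1],d[0]),d[2:])
E
python3 lev.py
```

```text
[ 0.59256562 -0.32754613  0.09541651] [3.14092768e+00 1.12148820e-03 1.97392140e+00] [-0.31978725  0.05459928 -0.03757876]
[ 237   81   53  207 6921] line bearing -1.1238341 [ 0.55271626 -0.2942037 ]
```

Request:
send_rows(
  series=[
    {"linear":[-0.019,-0.007,-0.015],"rotation":[0,0,-0.013],"gripper":-1},
    {"linear":[-0.037,-0.014,-0.015],"rotation":[0,0,-0.025],"gripper":-1},
    {"linear":[-0.052,-0.02,-0.015],"rotation":[0,0,-0.035],"gripper":-1},
    {"linear":[-0.052,-0.02,-0.015],"rotation":[0,0,-0.035],"gripper":-1},
  ],
)

```text
time: 8.25
ee_pos: [0.5823, -0.3308, 0.0918]
tool_rot: [3.141, 0.0, 1.866]
force: [0.1, -0.5, 0.1]
gripper_width: -0.0001
```

Request:
send_rows(
  series=[
    {"linear":[-0.008,-0.003,0],"rotation":[0,0,0],"gripper":-1},
    {"linear":[-0.008,-0.003,0],"rotation":[0,0,0],"gripper":-1},
  ],
)

```text
time: 8.42
ee_pos: [0.5808, -0.3315, 0.0917]
tool_rot: [3.141, 0.0, 1.866]
force: [1.3, -0.0, 1.2]
gripper_width: -0.0001
```

```bash
python3 lev.py
```

```text
[ 0.58083179 -0.3314805   0.09169463] [3.14102238e+00 3.53529441e-04 1.86623340e+00] [ 1.30372916 -0.01744311  1.22483876]
[ 240   89   51  198 6843] line bearing -1.251151 [ 0.54612577 -0.29444808]
```

Close to the stop, so I'll push in small steps until the force rises.

Request:
send_rows(
  series=[
    {"linear":[-0.008,-0.003,0],"rotation":[0,0,0],"gripper":-1},
    {"linear":[-0.008,-0.003,0],"rotation":[0,0,0],"gripper":-1},
  ],
)

```text
time: 8.63
ee_pos: [0.5801, -0.3318, 0.0917]
tool_rot: [3.139, 0.0, 1.865]
force: [7.2, 2.3, 1.1]
gripper_width: 0.0001
```

Request:
send_rows(
  series=[
    {"linear":[-0.008,-0.003,0],"rotation":[0,0,0],"gripper":-1},
    {"linear":[-0.008,-0.003,0],"rotation":[0,0,0],"gripper":-1},
  ],
)

```text
time: 8.8
ee_pos: [0.5799, -0.3318, 0.0918]
tool_rot: [3.136, 0.0, 1.866]
force: [12.4, 5.2, -1.6]
gripper_width: -0.0
```

```bash
python3 lev.py
```

```text
[ 0.5799145  -0.33183227  0.09179221] [3.13580970e+00 7.91829655e-06 1.86595507e+00] [12.39384788  5.20670992 -1.60570827]
[ 242   89   49  198 6791] line bearing -1.2592099 [ 0.5456893  -0.29450822]
```

Force rose to 13 N with no further motion, so the lever is on its stop. Retreating along +x, then up and clear.

Request:
send_rows(
  series=[
    {"linear":[0.05,0.02,0],"rotation":[0,0,0],"gripper":-1},
    {"linear":[0.14,0.05,0],"rotation":[0,0,0],"gripper":-1},
    {"linear":[0.14,0.05,0.2],"rotation":[0,0,0],"gripper":-1},
    {"linear":[0.14,0.05,0.4],"rotation":[0,0,0],"gripper":-1},
    {"linear":[0.14,0.05,0.6],"rotation":[0,0,0],"gripper":-1},
  ],
)

```text
time: 9.27
ee_pos: [0.6046, -0.3221, 0.2118]
tool_rot: [-3.139, -0.002, 1.864]
force: [1.2, -0.9, 0.7]
gripper_width: -0.0001
```

Request:
send_rows(
  series=[
    {"linear":[-0.5,-0.8,0.2],"rotation":[0,0,0],"gripper":-1},
    {"linear":[-0.5,-0.8,0.2],"rotation":[0,0,0],"gripper":-1},
    {"linear":[-0.5,-0.8,0.2],"rotation":[0,0,0],"gripper":-1},
    {"linear":[-0.5,-0.8,0.2],"rotation":[0,0,0],"gripper":-1},
    {"linear":[-0.5,-0.8,0.2],"rotation":[0,0,0],"gripper":-1},
  ],
)

```text
time: 9.68
ee_pos: [0.5027, -0.4859, 0.252]
tool_rot: [-3.14, 0.001, 1.862]
force: [0.1, -0.9, -1.2]
gripper_width: -0.0002
```

Request:
send_rows(
  series=[
    {"linear":[-0.9,-0.2,0],"rotation":[0,0,0],"gripper":-1},
    {"linear":[-0.9,-0.2,0],"rotation":[0,0,0],"gripper":-1},
    {"linear":[-0.9,-0.2,0],"rotation":[0,0,0],"gripper":-1},
    {"linear":[-0.9,-0.2,0],"rotation":[0,0,0],"gripper":-1},
    {"linear":[-0.9,-0.2,0],"rotation":[0,0,0],"gripper":-1},
  ],
)

```text
time: 10.1
ee_pos: [0.3206, -0.5234, 0.2513]
tool_rot: [-3.139, -0.001, 1.861]
force: [0.6, -0.1, 0.1]
gripper_width: -0.0001
```

```bash
python3 - <<'E'
from h import *
im=snapshot('top')[:,:,::-1]; cv2.imwrite('pics/t9.png',cv2.resize(im[110:290,160:510],None,fx=2.28,fy=2.28,interpolation=cv2.INTER_CUBIC)); print(read_state()['ee_pos'],read_state()['force'])
E
```

```text
[ 0.31948981 -0.52398427  0.25143207] [-0.5976473  -2.76188517 -0.08972745]
```

View pics/t9.png

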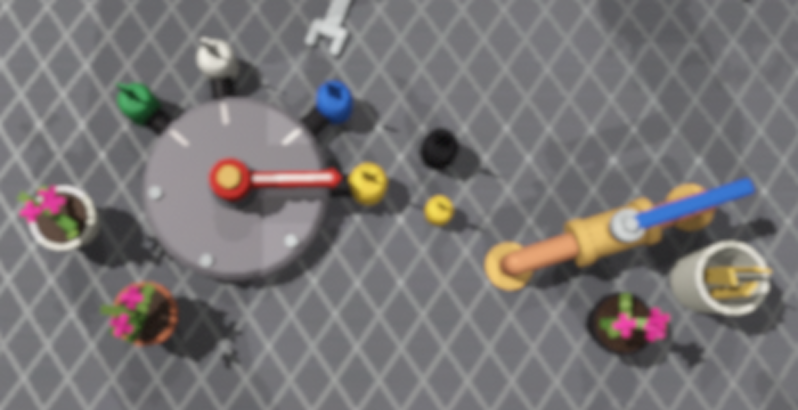

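```bash
python3 - <<'E'
from h import *
from plant import r
P=pose('top'); f=lambda p,z:back(P,np.array(p)/2.28+[160,110],z); br=lambda a,b:np.arctan2(*(b-a)[1::-1])
h=f((228,177),.088); print('ptr',br(f((252,179),.076),f((335,177.5),.076)),br(h,f((335,177.5),.076)),'cap',br(h,f((368,183),.046)))
print('lever',br(f((628,224),.105),f((750,186),.102)),'pipe -1.253')
print(r.close_job())
E
```

```text
ptr -1.5445195226841804 -1.5461707639284286 cap -1.5513957760887076
lever -1.2635225272720776 pipe -1.253
the job is handed in; nothing more can be done
None
```

The red pointer now points at the yellow-capped outlet and the main valve's blue lever is fully open. I set the pointer first and handed the job in at about 10 s.

- **Which outlet:** the yellow-capped outlet is the larger yellow cap joined to the selector, in the -1.2 rad place. The small loose yellow cap and the black one are the look-alikes.
- **Pointer:** I swept it round with the closed fingertips. It reads about -1.54 rad in both the wrist and top views. The outlet reads between -1.52 and -1.55 rad, depending on the view and method, so they agree to about 0.02 rad. The pointer still looked seated.
- **Lever:** I pushed it until the force rose to about 13 N with almost no further movement, which I took as the stop. It reads about -1.26 rad against -1.25 rad for the pipe.
- **Surroundings:** in the last top view, the pots and the label cup look unmoved by eye (only the white pot and the cup were checked by pixel). The arm is retracted and touching nothing.

None of the checks failed. One top picture, taken during the pointer sweep, was blocked by the arm, so I used the wrist camera for those measurements.

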